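# Seat the lens barrel in the V-block and hold it down

### The arm

A 6-joint arm with a two-finger parallel gripper is mounted at the origin on the work surface. World frame = base frame: x ahead of the robot, y to its left, z up, the work surface at z = 0. Lengths are in m, angles in rad, forces in N, time in s.
With the tool pointing down it reaches from about 0.3 to 0.875 m from the base axis. Payload 6.4 kg.
Tool frame: the origin (TCP) lies between the finger pads; the fingertips stand ctrl.tip_extent ahead of it and the grasp point (between the pads) is the TCP (ctrl.tip_extent is the distance from the TCP to the fingertips, in m); z points along the fingers, y is the line along which they close (so a half turn about z gives the same grasp; the last joint's range is limited). The gripper opens to 85 mm and grips with 20 to 120 N. Pads are 22 mm wide; open, the fingers measure 114 mm over their backs; the gripper's body (76 mm by 85 mm) begins 54 mm behind the grasp point. The pads swing forward as they close: fully open they stand 13 mm farther back than shut.
Start: joints at [-1.374, 0.181, 1.607, -0, 1.354, -0.206], TCP at [0.225, -0.529, 0.25] pointing down, gripper open.
Joint ranges: [-2.99, 2.99], [-0.89, 2.07], [0.3, 2.58], [-1.14, 4.28], [0, 2.63], [-3.12, 3.12]. Speed limits (rad/s): [2.57, 2.57, 3.01, 3.14, 3.14, 3.14].

### API

Orientations are given as a unit quaternion [w, x, y, z].
In Python, from bench import ctrl gives the robot as it stands.
- The arm moves only by the tool send_rows, never from a script. Its arguments are lists of equal length, an entry for each row: "dr": the turn, a rotation vector about the tool's x, y, z in units of 6 degrees (1.0 is 6 degrees), a list of three; "xyz": the shift along the tool's x, y, z in cm, a list of three; "jaw": the opening in per cent of the stroke, from 0 (shut) to 100 (fully open). In form: {"dr": [[wx, wy, wz], ...], "xyz": [[dx, dy, dz], ...], "jaw": [jaw, ...]}. A call has exactly 8 rows; each row is the pose to reach, as a shift and turn from the pose commanded when the call began, along the tool's axes at that moment; what a row does not reach only later rows make up. A row lasts 1/8 s, in which the tool goes at most 62.5 mm and 10.7 degrees, less where a joint would pass 70% of its speed; a pose out of reach is approached as far as the arm can. A call with a gripper value outside its range is refused whole. The fingers move at their own pace and stop on an object; the grip force is fixed at half the most. Time passes only in rows, so rows that repeat a pose let the fingers close, or fill a call up. It gives the time, the measured TCP pose, the force, the opening and the grip force at its end, in the units of the state.
- ctrl.get_obs(): the state, without advancing time (a new reading comes with each control period).
- ctrl.camera(name): name is "scene" or "side" or "wrist"; returns the picture (420x560x3 uint8, red, green, blue); there is no depth.
- ctrl.calibration(name): a dict with "camera_matrix" (3x3 intrinsics, pixels), "world_from_camera" (4x4, takes a point from camera to world coordinates). Camera axes: x right, y up, looking along -z (the intrinsics and any distortion apply to the point x, -y, -z); pixel columns grow to the right and rows downward; lengths in m; the calibration is good to about 2 mm. A picture is of the moment at which its call begins: read the wrist's pose just before it. calibration takes no time and is no camera call; for the wrist camera it gives the pose at the moment of the call.
- ctrl.hand_in(): hands the job in; it is judged then, once.
The state is a dict: "time_s": time; "q": joint angles; "dq": joint speeds; "joint_efforts": joint torques, N m; "eef_pos": TCP position; "eef_rot": TCP orientation; "wrist_force": force on the tool from outside, world axes, zero at the start; "torque": the same for the moment, N m; "opening": opening from 0.0 (shut) to 1.0 (fully open); "grasp_force": force on a finger pad.
Only numpy, scipy, OpenCV 4.12 (cv2) and the standard library are available. Lean on these libraries where they do the work, as an engineer would, in place of code of your own. Each camera call takes 0.05 s, during which the arm holds its last target. There are 200 camera calls.

### The job

The black lens barrel has to go into the blue-faced V-block, but somebody left a sample tube lying in the groove: move the tube to the green tray, lying flat inside it and let go. Then take the lens barrel from its white rest, lay it gently into the V along the groove, centred lengthwise, and press it down with about 10 newtons so that it bears firmly on both sloping faces. Finish while the fingers are still holding it pressed there, ready for a colleague to fit the clamp strap, and leave the bottle, the beaker and the tip box where they are.

Things in the scene. Friction and masses are not known exactly. Their poses are not given: they have to be found in the camera images.
- vblock: fixed V-block: dark steel base 120 x 70 x 12 mm, origin centre of its underside on the bench, x along the groove, z up. Blue 45 degree face plates form a 90 degree V at the two ends only (|x| = 35 to 55 mm); between them a 70 mm gap, open down to the base, takes the fingers. Plates and stands keep within |y| = 33 mm and 61 mm above the bench; the V's bottom line is at 33.7 mm
- seat (a point): point of the V-block where the centre of the lens barrel lies when it is seated: mid length of the groove, 62 mm above the bench; axes as the V-block
- face_left: the two blue face plates on the V-block's +y side (one contact line); the frame coincides with that of the V-block (origin at the centre of the base's underside)
- face_right: the two blue face plates on the V-block's -y side (the other contact line); the frame coincides with that of the V-block
- barrel: lens barrel, smooth rigid cylinder 40 mm in diameter, 130 mm long, about 0.22 kg, black with brass bands at its ends, two silver bands and bluish glass in both ends (both alike). Origin at its centre on the axis, x along its axis (may be rolled about x or point either way). It starts in the white rest, axis along the rest's x, 45 mm above the bench
- rest: fixed white storage rest, base 130 x 66 x 10 mm, origin centre of its underside on the bench, x along the barrel. Two U-shaped saddles, 16 mm long, at x = +-50 mm carry the barrel (saddle floor 25 mm above the bench, cheeks up to 39 mm, |y| = 22 to 32 mm); 84 mm of open space between them for the fingers
- tube: closed sample tube, a rigid cylinder 18 mm in diameter and 120 mm long, orange with a white cap at its +x end, about 35 g; origin at its centre on the axis, x along its axis. It starts lying along the groove of the V-block with its axis 46.4 mm above the bench, across both ends of the V
- tray: fixed open green tray, 180 (x) x 120 (y) x 30 (z) mm outside, walls and floor 5 mm thick; origin at the centre of the underside on the bench. The tube lies flat in it with its axis 14 mm above the bench
- bottle: bystander: glass bottle with blue cap, 60 mm in diameter, 110 mm tall, origin at the centre of the underside
- beaker: bystander: glass beaker, 68 mm in diameter, 75 mm tall, origin at the centre of the underside
- tipbox: bystander: yellow pipette tip box with white lid, 72 x 102 x 47 mm, origin at the centre of the underside
Mind the look-alikes: they are no part of the job. Of the things that look like the barrel, the larger one is meant.

How it is judged:
On the way, in this order (a step that is already met when the one before it is completed fails the run):
1. the sample tube lies flat in the tray, let go (x of tube in the frame of tray between -0.085 and 0.085 m and y of tube in the frame of tray between -0.055 and 0.055 m and z of tube in the frame of tray between 0.005 and 0.022 m and contact force between the fingers and tube below 0.1 N), for 0.2 s.
2. the lens barrel lies in the V, centred and touching both faces (x of barrel in the frame of vblock between -0.012 and 0.012 m and y of barrel in the frame of vblock between -0.003 and 0.003 m and z of barrel in the frame of vblock between 0.058 and 0.0645 m and angle between the x axis of barrel and the x axis of vblock, either way round below 0.04 rad and contact force between barrel and face_left above 0.3 N and contact force between barrel and face_right above 0.3 N), for 0.2 s.
At the end, for the whole second after the job is handed in: Tube flat inside the tray. Barrel in the V: within 12 mm of mid groove lengthwise, 3 mm sideways, less than 2.5 mm above its seat, within 0.04 rad of the groove, still; the fingers bear on it with over 2 N and it bears on each of the two faces with over 3 N (its own weight gives under 2 N) (x of tube in the frame of tray between -0.085 and 0.085 m and y of tube in the frame of tray between -0.055 and 0.055 m and z of tube in the frame of tray between 0.005 and 0.022 m and x of barrel in the frame of vblock between -0.012 and 0.012 m and y of barrel in the frame of vblock between -0.003 and 0.003 m and z of barrel in the frame of vblock between 0.058 and 0.0645 m and angle between the x axis of barrel and the x axis of vblock, either way round below 0.04 rad and contact force between barrel and face_left above 3 N and contact force between barrel and face_right above 3 N and contact force between the fingers and barrel above 2 N and linear speed of each of barrel, tube below 0.02 m/s); the arm keeps its last pose, push and grip.
It fails at once if the barrel is slammed or crushed against a face of the V (over 60 N) (contact force between barrel and face_left above 60 N or contact force between barrel and face_right above 60 N).
It fails at once if the barrel is dropped to the bench (height (world z) of barrel below 0.034 m).
It fails at once if the bottle, the beaker or the tip box is moved by more than 20 mm (distance of any of bottle, beaker, tipbox from where it was at the start of the episode above 0.02 m).
It also fails if it takes over 54 s, if anything falls off the work surface, if the arm or the gripper's body presses on something with over 40 N, if the wrist force passes 120 N, or if a joint passes its speed limit or range.

## Working session

There is one attempt and no reset: what is moved stays moved. The work goes in short steps, Python scripts to look and compute and a tool call to move; the robot and the scene stay as the last step left them, time stands still between calls to the robot, and variables do not carry over. Pictures are saved under pics/ and viewed, at most 10 in all, crops included, and the job is handed in when it is done.

Besides the shell and the picture viewer there is one more tool, called as a command line: name --argument value ..., lists and objects as JSON in quotes. send_rows: Moves the arm, as the interface text tells. Its arguments: {"type":"object","properties":{"dr":{"type":"array","items":{"type":"array","items":{"type":"number"}}},"xyz":{"type":"array","items":{"type":"array","items":{"type":"number"}}},"jaw":{"type":"array","items":{"type":"number"}}},"required":["dr","xyz","jaw"]}

```bash
ls; mkdir -p pics
python3 - <<'E'
from bench import ctrl
import cv2,numpy as np
o=ctrl.get_obs();print(o['time_s'],o['eef_pos'],o['eef_rot'],o['opening'],ctrl.tip_extent)
for n in('scene','side'):
    im=ctrl.camera(n);cv2.imwrite(f'pics/{n}0.png',im[:,:,::-1])
    c=ctrl.calibration(n);print(n,c)
E
```

```text
pics
0.0 [ 0.22529987 -0.52847606  0.2493961 ] [-8.43458775e-04  9.79789102e-01  2.00031508e-01 -4.62339965e-06] 1.004805062274344 0.019
scene {'camera_matrix': array([[427.86478813,   0.        , 282.26920067],
       [  0.        , 427.86478813, 210.13625069],
       [  0.        ,   0.        ,   1.        ]]), 'world_from_camera': array([[-0.20630298, -0.79806538,  0.56615433,  1.24932897],
       [ 0.9784786 , -0.17081898,  0.11576055,  0.08018591],
       [ 0.00432542,  0.57785165,  0.81613036,  0.99554743],
       [ 0.        ,  0.        ,  0.        ,  1.        ]])}
side {'camera_matrix': array([[532.61702528,   0.        , 280.76167131],
       [  0.        , 532.61702528, 212.21319927],
       [  0.        ,   0.        ,   1.        ]]), 'world_from_camera': array([[-0.92169216,  0.22524531, -0.31582924,  0.25124509],
       [-0.38771219, -0.56166746,  0.73089597,  0.80583334],
       [-0.01276012,  0.79611193,  0.60501485,  0.78678326],
       [ 0.        ,  0.        ,  0.        ,  1.        ]])}
```

View pics/scene0.png

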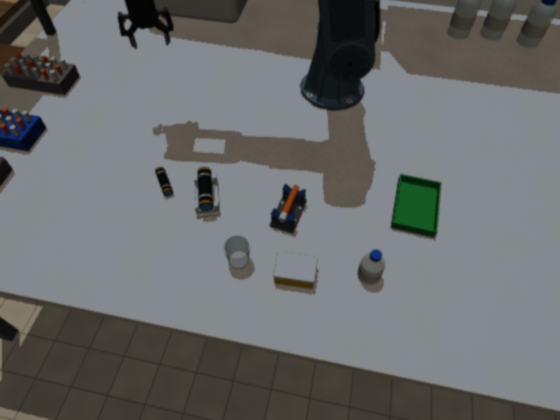

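View pics/side0.png

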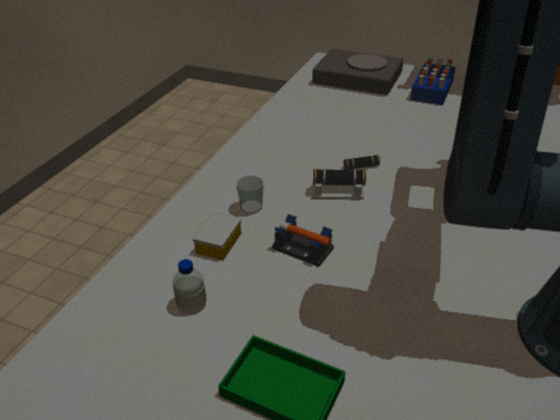

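The scene picture shows two things that could be taken for the barrel. The large one lies in the white rest at scene (205,188), side (340,178). The small one lies on the bench at scene (163,181), side (362,163). I choose the larger, in the rest. The tube is orange at scene (292,202) on the V-block; the tray is at (417,205); the white/cap bottle, beaker and tip box are at (372,265), (237,252) and (296,270). I'll check the choice in a crop.

```bash
cat > h.py <<'E'
import cv2,numpy as np
from bench import ctrl
from scipy.spatial.transform import Rotation as R
def ray(c,uv,z):
    K=c['camera_matrix'];T=c['world_from_camera']
    p=np.linalg.inv(K)@np.array([uv[0],uv[1],1.]);d=T[:3,:3]@np.array([p[0],-p[1],-p[2]])
    return T[:3,3]+d*(z-T[2,3])/d[2]
def tool():
    o=ctrl.get_obs();q=o['eef_rot'];return np.array(o['eef_pos']),R.from_quat([q[1],q[2],q[3],q[0]])
def blobs(m,amin=30):
    m=m.astype(np.uint8);n,l,s,c=cv2.connectedComponentsWithStats(m)
    out=[]
    for i in range(1,n):
        if s[i,4]>=amin:
            ys,xs=np.nonzero(l==i);out.append((s[i,4],cv2.minAreaRect(np.c_[xs,ys].astype(np.float32))))
    return sorted(out,key=lambda t:-t[0])
def go(target,x_axis=None):
    """move in tool units (cm, 6deg) to target pos, with tool x turned to horizontal direction, tool z down"""
    p,r=tool();M=r.as_matrix();print('xyz cm',(M.T@(np.array(target)-p)*100).round(2))
    if x_axis is not None:
        for s in(1,-1):
            x=s*np.array([*x_axis[:2],0]);x/=np.linalg.norm(x);z=np.array([0,0,-1.]);T=np.c_[x,np.cross(z,x),z]
            print('dr',(R.from_matrix(M.T@T).as_rotvec()/np.radians(6)).round(2))
E
python3 - <<'E'
from h import *
a=cv2.imread('pics/scene0.png');b=cv2.imread('pics/side0.png')
cr=lambda im,x,y:cv2.resize(im[y-60:y+60,x-80:x+80],(400,300),interpolation=cv2.INTER_CUBIC)
cv2.imwrite('pics/crop.png',np.vstack([np.hstack([cr(a,205,188),cr(a,292,202)]),np.hstack([cr(b,340,178),cr(b,300,240)])]))
for n,im in(('scene',a),('side',b)):
    c=ctrl.calibration(n);h=cv2.cvtColor(im,cv2.COLOR_BGR2HSV);H,S,V=cv2.split(h)
    for nm,m,z in(('orange',(H<14)&(S>200)&(V>110),.0464),('green',(H>50)&(H<70)&(S>200),.015),('blue',(H>105)&(H<125)&(S>150)&(V>50),.05)):
        for ar,rect in blobs(m,15)[:4]:
            bx=cv2.boxPoints(rect);e=bx[1]-bx[0],bx[2]-bx[1];e=max(e,key=np.linalg.norm)/2
            p=ray(c,rect[0],z);q=ray(c,np.array(rect[0])+e,z)-p
            print(n,nm,ar,np.round(rect[0]),p.round(3),'half',np.linalg.norm(q).round(3),'ang',np.degrees(np.arctan2(q[1],q[0])).round(1))
c=ctrl.calibration('scene')
for nm,uv,z in(('bar',(205,188),.05),('cap1',(204,170),.05),('cap2',(206,207),.05),('bottle',(371,280),0),('beaker',(238,264),0),('tip',(296,266),.04)):print(nm,ray(c,uv,z).round(3))
go([0,0,0])
E
```

```text
scene orange 106 [290. 198.] [ 0.547 -0.041  0.046] half 0.046 ang 171.4
scene green 145 [420. 183.] [0.388 0.317 0.015] half 0.054 ang 87.0
scene green 119 [413. 229.] [0.555 0.304 0.015] half 0.055 ang 86.0
scene blue 392 [ 18. 127.] [ 0.454 -0.927  0.05 ] half 0.061 ang 92.1
scene blue 81 [376. 254.] [0.678 0.205 0.05 ] half 0.011 ang 102.0
scene blue 27 [276. 212.] [ 0.605 -0.07   0.05 ] half 0.009 ang 66.0
scene blue 27 [290. 217.] [ 0.61  -0.028  0.05 ] half 0.01 ang 118.9
side orange 134 [308. 233.] [ 0.553 -0.042  0.046] half 0.047 ang 171.8
side green 6136 [281. 384.] [0.469 0.314 0.015] half 0.094 ang 177.5
side blue 237 [432.  82.] [ 0.447 -0.933  0.05 ] half 0.058 ang -179.5
side blue 96 [185. 264.] [0.749 0.149 0.05 ] half 0.012 ang -158.0
bar [ 0.564 -0.282  0.05 ]
cap1 [ 0.501 -0.305  0.05 ]
cap2 [ 0.627 -0.259  0.05 ]
bottle [0.725 0.206 0.   ]
beaker [ 0.752 -0.139  0.   ]
tip [0.747 0.014 0.04 ]
xyz cm [-2.000e-02 -5.742e+01  2.504e+01]
```

View pics/crop.png

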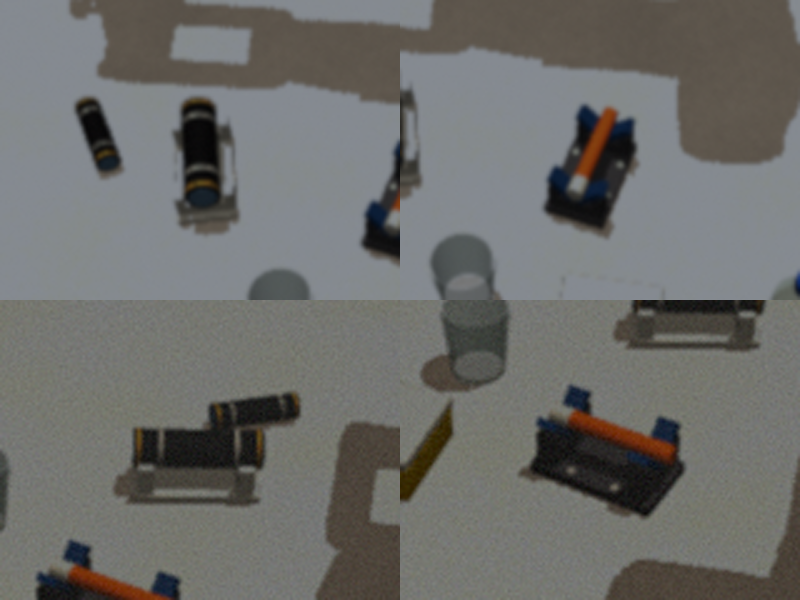

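The crop confirms the black barrel in the white rest as the larger of the two, with the small decoy lying beside it. The orange tube lies in the V with its white cap towards +x. Now the numbers for the move above the V-block.

Run:
```python
from h import *
c=ctrl.calibration('wrist');p,r=tool()
print((r.as_matrix().T@(c['world_from_camera'][:3,3]-p)).round(3),(r.as_matrix().T@c['world_from_camera'][:3,:3]).round(2),c['camera_matrix'][0])
go([.56,-.044,.25],[1,-.15,0])
```

```text
[ 0.081  0.001 -0.123] [[-0.    0.95  0.31]
 [ 1.    0.    0.  ]
 [-0.    0.31 -0.95]] [332.23359144   0.         281.20699985]
xyz cm [ 4.978e+01 -3.146e+01  1.000e-02]
dr [-0.02  0.    5.27]
dr [-0.000e+00 -2.000e-02 -2.473e+01]
```

send_rows --dr '[[0,0,0.6],[0,0,1.2],[0,0,1.8],[0,0,2.4],[0,0,3.0],[0,0,3.6],[0,0,4.5],[0,0,5.27]]' --xyz '[[6,-4,0],[12,-8,0],[18,-12,0],[24,-15.5,0],[30,-19,0],[36,-23,0],[42,-27,0],[46,-29,0]]' --jaw '[100,100,100,100,100,100,100,100]'

```text
time_s: 1.1
eef_pos: [0.5095, -0.1152, 0.2502]
eef_rot: [0.0, 0.997, -0.076, -0.0]
wrist_force: [0.3, -0.4, 0.7]
opening: 0.998
grasp_force: 0.0
```

Run:
```python
from h import *
go([.56,-.044,.22],[1,-.15,0])
c=ctrl.calibration('wrist');im=ctrl.camera('wrist')[:,:,::-1].copy();cv2.imwrite('pics/w1.png',im);np.save('w1.npy',c)
H,S,V=cv2.split(cv2.cvtColor(im,cv2.COLOR_BGR2HSV));print(tool()[0])
for nm,m,z in(('orange',(H<14)&(S>200)&(V>110),.0464),('blue',(H>105)&(H<125)&(S>150)&(V>50),.05)):
        for ar,rect in blobs(m,50)[:5]:
            bx=cv2.boxPoints(rect);e=bx[1]-bx[0],bx[2]-bx[1];e=max(e,key=np.linalg.norm)/2
            p=ray(c,rect[0],z);q=ray(c,np.array(rect[0])+e,z)-p
            print(nm,ar,np.round(rect[0]),p.round(3),'half',np.linalg.norm(q).round(3),'ang',np.degrees(np.arctan2(q[1],q[0])).round(1))
```

```text
xyz cm [ 3.92 -7.8   3.02]
dr [ 0.    0.   -0.03]
dr [ 0.   -0.   29.97]
[ 0.5125826  -0.10906129  0.25026928]
blue 209 [220. 179.] [ 0.525 -0.056  0.05 ] half 0.009 ang -12.1
blue 152 [165.  84.] [ 0.619 -0.025  0.05 ] half 0.008 ang -94.3
blue 94 [212.  84.] [ 0.612 -0.067  0.05 ] half 0.006 ang -98.8
blue 86 [175. 180.] [ 0.531 -0.012  0.05 ] half 0.007 ang -98.7
```

View pics/w1.png

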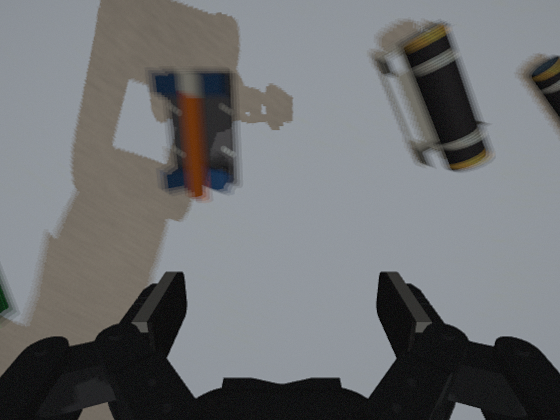

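The wrist picture is blurred because the arm was still moving. It shows the tube (195,145) in the V-block, the barrel in its rest (450,95) and the decoy at the right edge (545,85). I go above and let the arm settle.

send_rows --dr '[[0,0,0],[0,0,0],[0,0,0],[0,0,0],[0,0,0],[0,0,0],[0,0,0],[0,0,0]]' --xyz '[[2,-2,0.5],[3,-4.5,1],[3.5,-5.5,1.5],[3.5,-5.5,2],[3.5,-5.5,2],[3.5,-5.5,2],[3.5,-5.5,2],[3.5,-5.5,2]]' --jaw '[100,100,60,60,60,60,60,60]'

```text
time_s: 2.15
eef_pos: [0.5516, -0.0684, 0.2306]
eef_rot: [0.0, 0.997, -0.075, 0.0]
wrist_force: [-0.6, 0.2, 0.5]
opening: 0.597
grasp_force: 0.0
```

```bash
cat >> h.py <<'E'
def look(name,specs,amin=50,n=6):
    c=ctrl.calibration('wrist');im=ctrl.camera('wrist')[:,:,::-1].copy();cv2.imwrite(name,im)
    H,S,V=cv2.split(cv2.cvtColor(im,cv2.COLOR_BGR2HSV));H,S,V=[a.astype(int) for a in(H,S,V)]
    print(tool()[0].round(4))
    for nm,f,z in specs:
        for ar,rect in blobs(f(H,S,V),amin)[:n]:
            bx=cv2.boxPoints(rect);e=bx[1]-bx[0],bx[2]-bx[1];e=max(e,key=np.linalg.norm)/2
            p=ray(c,rect[0],z);q=ray(c,np.array(rect[0])+e,z)-p
            print(nm,ar,np.round(rect[0]),p.round(4),'half',np.linalg.norm(q).round(3),'ang',np.degrees(np.arctan2(q[1],q[0])).round(1))
    return c,im,H,S,V
E
python3 - <<'E'
from h import *
look('pics/w2.png',[('orange',lambda H,S,V:(H<14)&(S>190)&(V>80),.0464),('blue',lambda H,S,V:(H>105)&(H<125)&(S>150)&(V>50),.05),('dark',lambda H,S,V:(V<75),.012)])
go([.56,-.044,.22],[1,-.15,0])
E
```

```text
[ 0.5516 -0.0683  0.2305]
orange 787 [253. 190.] [ 0.5547 -0.0417  0.0464] half 0.053 ang 172.2
blue 410 [232. 223.] [ 0.5256 -0.0164  0.05  ] half 0.013 ang -85.4
blue 356 [275. 223.] [ 0.5193 -0.0576  0.05  ] half 0.012 ang -110.7
blue 331 [226. 128.] [ 0.6153 -0.0289  0.05  ] half 0.012 ang -94.9
blue 299 [274. 128.] [ 0.6095 -0.0704  0.05  ] half 0.01 ang -98.6
dark 40651 [280. 340.] [ 0.3515 -0.0361  0.012 ] half 0.347 ang -98.6
dark 7428 [499. 145.] [ 0.5547 -0.2936  0.012 ] half 0.086 ang -160.5
dark 5036 [250. 168.] [ 0.5694 -0.0384  0.012 ] half 0.066 ang 169.7
dark 2738 [ 22. 287.] [0.4708 0.2511 0.012 ] half 0.102 ang 175.7
dark 1505 [161.  16.] [0.7198 0.0167 0.012 ] half 0.057 ang -87.7
dark 675 [ 17. 352.] [0.3836 0.2936 0.012 ] half 0.021 ang -98.6
xyz cm [ 0.47 -2.53  1.05]
dr [ 0.   -0.   -0.01]
dr [-1.000e-02 -0.000e+00  2.999e+01]
```

View pics/w2.png

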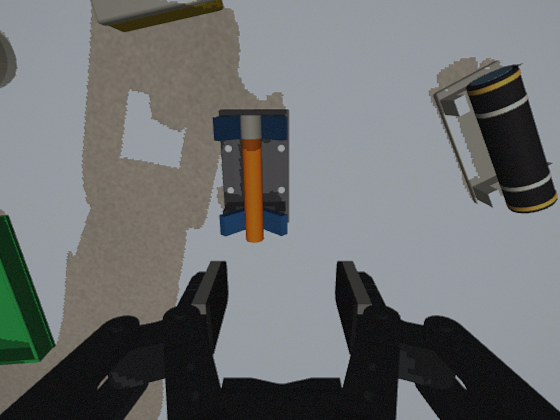

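The V-block is centred near (250,168), the orange tube axis is at (253,190), and the tray's corner is at left. The tube grasp point is (0.563, -0.043).

send_rows --dr '[[0,0,-0.1],[0,0,-0.1],[0,0,-0.1],[0,0,-0.1],[0,0,-0.1],[0,0,-0.1],[0,0,-0.1],[0,0,-0.1]]' --xyz '[[0.7,-2.7,3],[0.7,-2.7,7],[0.7,-2.7,11],[0.7,-2.7,14],[0.7,-2.7,16.5],[0.7,-2.7,17.8],[0.7,-2.7,18.4],[0.7,-2.7,18.4]]' --jaw '[60,60,60,60,60,60,60,60]'

```text
time_s: 3.2
eef_pos: [0.5628, -0.0425, 0.0467]
eef_rot: [0.0, 0.998, -0.069, 0.0]
wrist_force: [0.1, 0.6, 0.5]
opening: 0.598
grasp_force: 0.0
```

send_rows --dr '[[0,0,0],[0,0,0],[0,0,0],[0,0,0],[0,0,0],[0,0,0],[0,0,0],[0,0,0]]' --xyz '[[0,0,0],[0,0,0],[0,0,0],[0,0,0],[0,0,0],[0,0,0],[0,0,0],[0,0,0]]' --jaw '[40,20,5,5,5,5,5,5]'

```text
time_s: 4.2
eef_pos: [0.5631, -0.0425, 0.0473]
eef_rot: [0.0, 0.998, -0.069, 0.001]
wrist_force: [-1.4, 0.4, 6.7]
opening: 0.19
grasp_force: 58.4
```

send_rows --dr '[[0,0,0],[0,0,0],[0,0,0],[0,0,-0.2],[0,0,-0.4],[0,0,-0.6],[0,0,-0.6],[0,0,-0.6]]' --xyz '[[0,0,-2],[0,0,-6],[0,0,-10],[-1.5,-4,-13],[-3.5,-9,-13],[-6,-14,-13],[-8,-19,-13],[-10,-24,-13]]' --jaw '[5,5,5,5,5,5,5,5]'

```text
time_s: 5.2
eef_pos: [0.4959, 0.2107, 0.1764]
eef_rot: [-0.0, 0.999, -0.038, 0.0]
wrist_force: [0.4, 0.2, -0.5]
opening: 0.189
grasp_force: 58.5
```

send_rows --dr '[[0,0,0],[0,0,0],[0,0,0],[0,0,0],[0,0,0],[0,0,0],[0,0,0],[0,0,0]]' --xyz '[[-2,-4,0],[-3.5,-7,1],[-4,-9.7,2],[-4,-9.7,4],[-4,-9.7,4],[-4,-9.7,4],[-4,-9.7,4],[-4,-9.7,4]]' --jaw '[5,5,5,5,5,5,5,5]'

```text
time_s: 6.2
eef_pos: [0.4646, 0.3088, 0.137]
eef_rot: [-0.0, 0.999, -0.038, 0.001]
wrist_force: [-0.6, 0.5, -0.7]
opening: 0.186
grasp_force: 58.6
```

Run:
```python
from h import *
p,r=tool();print(r.as_matrix()[:,0].round(3), ctrl.get_obs()['grasp_force'])
c,im,H,S,V=look('pics/w3.png',[('orange',lambda H,S,V:(H<14)&(S>190)&(V>80),.135),('green',lambda H,S,V:(H>50)&(H<70)&(S>190),.03)])
go([.471,.311,.03],[.167,-.013,0])
```

```text
[ 0.997 -0.076  0.001] 58.59565794467926
[0.4645 0.3088 0.1369]
orange 6451 [282. 298.] [0.4638 0.3083 0.135 ] half 0.047 ang 175.6
xyz cm [ 0.62 -0.27 10.69]
dr [-0.   -0.01  0.01]
dr [ 1.000e-02 -1.000e-02 -2.999e+01]
```

View pics/w3.png

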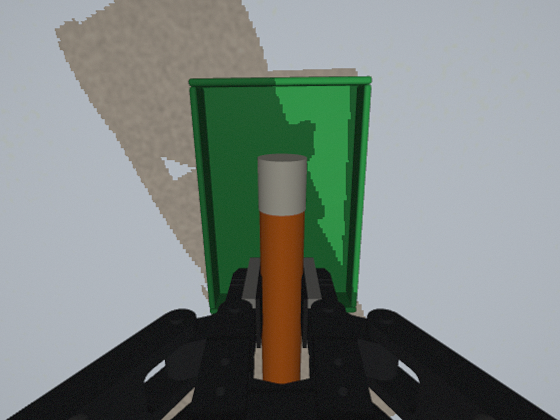

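The tube hangs over the tray, aligned and centred (tray rim columns 190–372, tube at 282). I lower it and release.

send_rows --dr '[[0,0,0],[0,0,0],[0,0,0],[0,0,0],[0,0,0],[0,0,0],[0,0,0],[0,0,0]]' --xyz '[[0.6,-0.2,2.5],[0.6,-0.2,5.5],[0.6,-0.2,8],[0.6,-0.2,9.7],[0.6,-0.2,10.6],[0.6,-0.2,10.9],[0.6,-0.2,10.9],[0.6,-0.2,10.9]]' --jaw '[5,5,5,5,5,5,5,5]'

```text
time_s: 7.25
eef_pos: [0.4708, 0.3107, 0.0281]
eef_rot: [-0.0, 0.999, -0.038, 0.001]
wrist_force: [-1.0, -0.1, -0.7]
opening: 0.19
grasp_force: 58.6
```

send_rows --dr '[[0,0,0],[0,0,0],[0,0,0],[0,0,0],[0,0,0],[0,0,0],[0,0,0],[0,0,0]]' --xyz '[[0,0,0],[0,0,0],[0,0,0],[0,0,0],[0,0,-1.5],[0,0,-4],[0,0,-8],[0,0,-12]]' --jaw '[25,35,45,45,45,45,45,45]'

```text
time_s: 8.25
eef_pos: [0.4702, 0.3105, 0.1494]
eef_rot: [-0.0, 0.999, -0.038, 0.0]
wrist_force: [0.7, 0.2, 0.2]
opening: 0.453
grasp_force: 0.0
```

Run:
```python
from h import *
look('pics/w4.png',[('orange',lambda H,S,V:(H<14)&(S>190)&(V>80),.014)])
cv2.imwrite('pics/s4.png',ctrl.camera('side')[:,:,::-1])
# barrel from w2-type estimate: approach pose
go([.52,-.29,.25],[.126,.046,0])
```

```text
[0.4733 0.3119 0.1555]
orange 2358 [282. 215.] [0.461  0.3106 0.014 ] half 0.054 ang 175.6
xyz cm [ 9.27 59.62 -9.82]
dr [-0.02 -0.1  -4.06]
dr [-0.13  0.03 25.94]
```

View pics/w4.png

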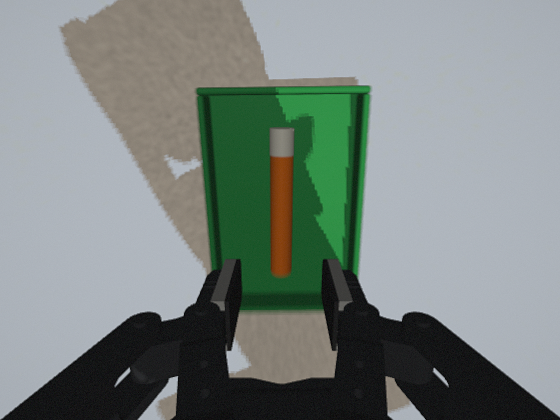

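The tube lies flat in the tray (282,200), clear of the walls. Next I go to the barrel.

send_rows --dr '[[0,0,0],[0,0,-0.5],[0,0,-1.0],[0,0,-1.5],[0,0,-2.0],[0,0,-2.5],[0,0,-3.0],[0,0,-3.5]]' --xyz '[[0.5,4,-4],[2,9.5,-7],[3.5,15.5,-9],[5,21.5,-10.2],[6.5,27.5,-10.2],[8,33.5,-10.2],[9,39.5,-10.2],[10,45.5,-10.2]]' --jaw '[70,90,90,90,90,90,90,90]'

```text
time_s: 9.35
eef_pos: [0.5353, -0.1527, 0.2497]
eef_rot: [0.0, 0.989, 0.146, 0.0]
wrist_force: [0.7, -0.3, 0.0]
opening: 0.898
grasp_force: 0.0
```

Run:
```python
from h import *
go([.55,-.285,.25],[.126,.046,0])
```

```text
xyz cm [-2.4  13.1  -0.03]
dr [ 0.   -0.   -0.55]
dr [-1.000e-02 -0.000e+00  2.945e+01]
```

send_rows --dr '[[0,0,-0.3],[0,0,-0.5],[0,0,-0.5],[0,0,-0.5],[0,0,-0.5],[0,0,-0.5],[0,0,-0.5],[0,0,-0.5]]' --xyz '[[-1,5,0],[-2,9,1],[-2.4,12,2],[-2.4,13,2],[-2.4,13,2],[-2.4,13,2],[-2.4,13,2],[-2.4,13,2]]' --jaw '[90,90,90,90,90,90,90,90]'

```text
time_s: 10.35
eef_pos: [0.5499, -0.2814, 0.2297]
eef_rot: [0.0, 0.985, 0.171, 0.0]
wrist_force: [-0.5, 0.5, -0.1]
opening: 0.901
grasp_force: 0.0
```

Run:
```python
from h import *
p,r=tool();print(np.degrees(np.arctan2(*r.as_matrix()[1::-1,0])))
look('pics/w5.png',[('dark',lambda H,S,V:V<70,.045),('brass',lambda H,S,V:(H>12)&(H<28)&(S>120)&(V>70),.06)],30)
```

```text
19.71768101653283
[ 0.5499 -0.2816  0.2296]
dark 40547 [280. 344.] [ 0.3805 -0.3407  0.045 ] half 0.314 ang -70.4
dark 10819 [55. 80.] [ 0.5758 -0.0656  0.045 ] half 0.061 ang 0.9
dark 4572 [288. 162.] [ 0.5766 -0.2799  0.045 ] half 0.051 ang 20.1
dark 2097 [399. 229.] [ 0.5508 -0.4058  0.045 ] half 0.049 ang -144.7
dark 688 [289. 230.] [ 0.5132 -0.3037  0.045 ] half 0.02 ang -67.3
dark 61 [288. 244.] [ 0.4979 -0.3086  0.045 ] half 0.019 ang -70.3
brass 190 [289. 112.] [ 0.6192 -0.2644  0.06  ] half 0.018 ang -70.3
brass 169 [288. 242.] [ 0.5064 -0.3046  0.06  ] half 0.018 ang -70.3
brass 88 [394. 197.] [ 0.5809 -0.3805  0.06  ] half 0.012 ang -56.0
brass 69 [408. 272.] [ 0.5164 -0.4272  0.06  ] half 0.011 ang -59.1
```

View pics/w5.png

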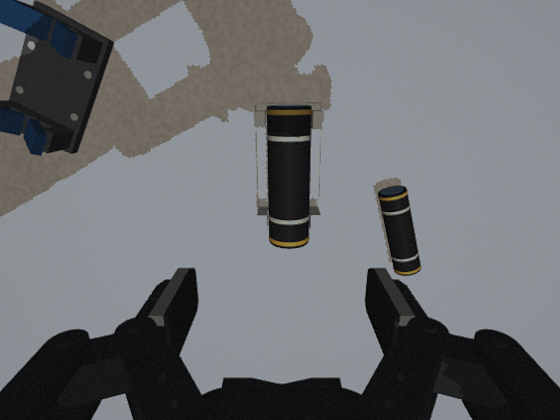

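The barrel is in its rest at (289,177), between brass bands at rows 112 and 242, with its axis at 19.6°. The decoy is at (400,230), well clear. I descend and grip.

send_rows --dr '[[0,0,0],[0,0,0],[0,0,0],[0,0,0],[0,0,0],[0,0,0],[0,0,0],[0,0,0]]' --xyz '[[1.1,0.7,3],[1.1,0.7,7],[1.1,0.7,11],[1.1,0.7,14],[1.1,0.7,16.5],[1.1,0.7,17.8],[1.1,0.7,18.4],[1.1,0.7,18.4]]' --jaw '[80,80,80,80,80,80,80,80]'

```text
time_s: 11.4
eef_pos: [0.5628, -0.2852, 0.0457]
eef_rot: [0.0, 0.985, 0.171, 0.0]
wrist_force: [0.2, -0.4, 0.4]
opening: 0.8
grasp_force: 0.0
```

send_rows --dr '[[0,0,0],[0,0,0],[0,0,0],[0,0,0],[0,0,0],[0,0,0],[0,0,0],[0,0,0]]' --xyz '[[0,0,0],[0,0,0],[0,0,0],[0,0,0],[0,0,0],[0,0,0],[0,0,0],[0,0,0]]' --jaw '[65,55,50,45,40,35,30,30]'

```text
time_s: 12.4
eef_pos: [0.5627, -0.2851, 0.046]
eef_rot: [0.0, 0.985, 0.171, 0.0]
wrist_force: [-2.4, 1.4, 5.0]
opening: 0.449
grasp_force: 59.6
```

send_rows --dr '[[0,0,0],[0,0,0],[0,0,0.5],[0,0,1.3],[0,0,2.1],[0,0,2.9],[0,0,3.7],[0,0,4.6]]' --xyz '[[0,0,-2],[0,0,-6],[0,0,-10],[1.5,-4,-12],[3,-8.5,-12],[5,-13,-12],[7,-18,-12],[8.6,-22.6,-12]]' --jaw '[30,30,30,30,30,30,30,30]'

```text
time_s: 13.4
eef_pos: [0.5674, -0.0415, 0.1663]
eef_rot: [0.0, 0.997, -0.071, 0.001]
wrist_force: [-0.2, 0.2, -1.3]
opening: 0.451
grasp_force: 60.8
```

send_rows --dr '[[0,0,0],[0,0,0],[0,0,0],[0,0,0],[0,0,0],[0,0,0],[0,0,0],[0,0,0]]' --xyz '[[0,0,0],[0,0,0],[0,0,0],[0,0,0],[0,0,0],[0,0,0],[0,0,0],[0,0,0]]' --jaw '[30,30,30,30,30,30,30,30]'

```text
time_s: 14.4
eef_pos: [0.5674, -0.0432, 0.1653]
eef_rot: [-0.0, 0.998, -0.069, -0.0]
wrist_force: [0.9, -0.1, -3.3]
opening: 0.451
grasp_force: 60.9
```

Run:
```python
from h import *
p,r=tool();print(ctrl.get_obs()['wrist_force'])
# brass/barrel bands in wrist image to check barrel tilt & centre; blue for V-block
look('pics/w6.png',[('brass',lambda H,S,V:(H>12)&(H<28)&(S>120)&(V>70),p[2]+.013),('blue',lambda H,S,V:(H>105)&(H<125)&(S>150)&(V>50),.05)],30)
go([.5674,-.0433,.08],[1,-.1405,0])
```

```text
[ 0.89634744 -0.1479372  -3.26632023]
[ 0.5674 -0.0432  0.1653]
brass 1378 [280. 164.] [ 0.6274 -0.0518  0.1783] half 0.018 ang -98.5
brass 91 [235.   2.] [ 0.6759 -0.0453  0.1783] half 0.003 ang -98.0
brass 71 [212.   2.] [ 0.6768 -0.0386  0.1783] half 0.003 ang -98.0
xyz cm [-0.    0.01  8.53]
dr [-0.   -0.    0.01]
dr [  0.    -0.   -29.99]
```

View pics/w6.png

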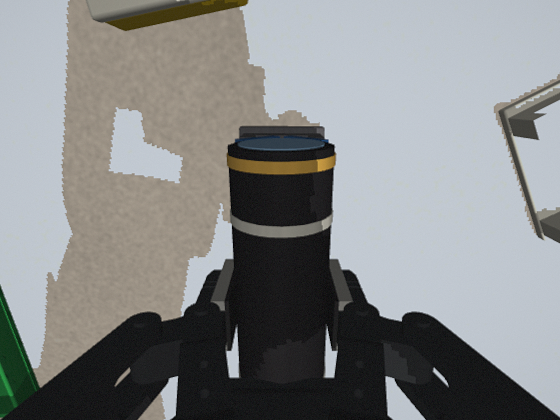

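The barrel is level in the grip (brass band (280,164), 60 mm ahead of the TCP), and the V-block base's far edge is centred under it (240–323, mid 281). I lower it slowly.

send_rows --dr '[[0,0,0],[0,0,0],[0,0,0],[0,0,0],[0,0,0],[0,0,0],[0,0,0],[0,0,0]]' --xyz '[[0,0,2],[0,0,4.5],[0,0,6.5],[0,0,8],[0,0,9],[0,0,9.6],[0,0,9.7],[0,0,9.7]]' --jaw '[30,30,30,30,30,30,30,30]'

```text
time_s: 15.45
eef_pos: [0.5678, -0.0434, 0.0688]
eef_rot: [0.0, 0.998, -0.069, 0.0]
wrist_force: [-0.2, 0.1, -1.6]
opening: 0.451
grasp_force: 60.9
```

send_rows --dr '[[0,0,0],[0,0,0],[0,0,0],[0,0,0],[0,0,0],[0,0,0],[0,0,0],[0,0,0]]' --xyz '[[0,0,0.05],[0,0,0.1],[0,0,0.15],[0,0,0.2],[0,0,0.25],[0,0,0.3],[0,0,0.3],[0,0,0.3]]' --jaw '[30,30,30,30,30,30,30,30]'

```text
time_s: 16.45
eef_pos: [0.5674, -0.0433, 0.0653]
eef_rot: [0.0, 0.998, -0.069, 0.0]
wrist_force: [0.1, -0.3, -2.1]
opening: 0.456
grasp_force: 60.9
```

send_rows --dr '[[0,0,0],[0,0,0],[0,0,0],[0,0,0],[0,0,0],[0,0,0],[0,0,0],[0,0,0]]' --xyz '[[0,0,0.05],[0,0,0.1],[0,0,0.15],[0,0,0.2],[0,0,0.2],[0,0,0.2],[0,0,0.2],[0,0,0.2]]' --jaw '[30,30,30,30,30,30,30,30]'

```text
time_s: 17.45
eef_pos: [0.5674, -0.0432, 0.0633]
eef_rot: [-0.0, 0.998, -0.069, 0.0]
wrist_force: [-1.3, 0.1, -1.4]
opening: 0.452
grasp_force: 60.9
```

send_rows --dr '[[0,0,0],[0,0,0],[0,0,0],[0,0,0],[0,0,0],[0,0,0],[0,0,0],[0,0,0]]' --xyz '[[0,0,0.02],[0,0,0.04],[0,0,0.06],[0,0,0.08],[0,0,0.1],[0,0,0.1],[0,0,0.1],[0,0,0.1]]' --jaw '[30,30,30,30,30,30,30,30]'

```text
time_s: 18.45
eef_pos: [0.5676, -0.0433, 0.0632]
eef_rot: [0.0, 0.998, -0.069, 0.0]
wrist_force: [-4.3, 0.3, 8.2]
opening: 0.449
grasp_force: 61.8
```

Contact came at z = 0.0632 with about 10 N, and the sideways force is near zero. I hold for a second and check.

send_rows --dr '[[0,0,0],[0,0,0],[0,0,0],[0,0,0],[0,0,0],[0,0,0],[0,0,0],[0,0,0]]' --xyz '[[0,0,0.02],[0,0,0.02],[0,0,0.02],[0,0,0.02],[0,0,0.02],[0,0,0.02],[0,0,0.02],[0,0,0.02]]' --jaw '[30,30,30,30,30,30,30,30]'

```text
time_s: 19.45
eef_pos: [0.5676, -0.0433, 0.0631]
eef_rot: [0.0, 0.998, -0.069, 0.0]
wrist_force: [-5.0, 1.2, 9.9]
opening: 0.45
grasp_force: 61.9
```

Run:
```python
from h import *
p,r=tool();o=ctrl.get_obs();print(np.round(o['wrist_force'],1),np.round(o['torque'],2))
look('pics/w7.png',[('brass',lambda H,S,V:(H>12)&(H<28)&(S>120)&(V>70),.075),('blue',lambda H,S,V:(H>105)&(H<125)&(S>150)&(V>50),.05)],30)
cv2.imwrite('pics/f.png',np.hstack([cv2.imread('pics/w7.png')[60:360,80:480],cv2.resize(ctrl.camera('side')[150:300,200:400,::-1],(400,300))]))
o=ctrl.get_obs();print(np.round(o['wrist_force'],1),np.round(o['torque'],2))
```

```text
[-5.   1.2  9.9] [ 0.17  0.82 -0.21]
[ 0.5676 -0.0433  0.0631]
brass 1406 [282. 163.] [ 0.6275 -0.0522  0.075 ] half 0.018 ang -97.5
blue 1211 [346. 192.] [ 0.6069 -0.0768  0.05  ] half 0.011 ang -9.0
blue 1080 [216. 192.] [ 0.6147 -0.0225  0.05  ] half 0.012 ang 172.5
blue 271 [232. 358.] [ 0.5278 -0.0132  0.05  ] half 0.012 ang 169.4
blue 203 [330. 364.] [ 0.5173 -0.0615  0.05  ] half 0.008 ang -9.2
[-5.8  0.9 10.4] [ 0.14  0.82 -0.26]
```

View pics/f.png

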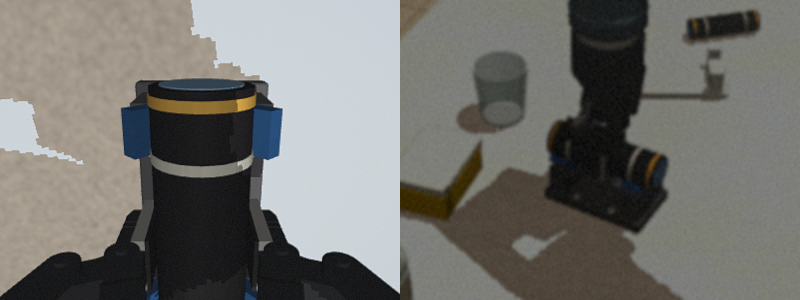

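The final picture shows the barrel sitting evenly between the blue plates (side edges at crop columns 135 and 267, barrel mid 201), centred on the block. The force is steady at about 10 N. I hand in.

```bash
python3 -c "
from bench import ctrl
print(ctrl.hand_in())"
```

```text
the job is handed in; nothing more can be done
None
```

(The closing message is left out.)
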